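# Unlock the drinks chest and hold the key turned

### The arm

A 7-joint arm with a two-finger parallel gripper is mounted at the origin on the work surface. World frame = base frame: x ahead of the robot, y to its left, z up, the work surface at z = 0. Lengths are in m, angles in rad, forces in N, time in s.
With the tool pointing down it reaches from about 0.4 to 0.85 m from the base axis. Payload 4.4 kg.
Tool frame: the origin (TCP) lies at the very end of the fingers, on their centre line; the grasp point (between the pads) lies 19 mm behind it (r.pinch_z is the distance from the TCP to the grasp point, in m); z points along the fingers, y is the line along which they close (so a half turn about z gives the same grasp; the last joint's range is limited). The gripper opens to 94 mm and grips with 3 to 60 N. Pads are 16 mm wide; open, the fingers measure 119 mm over their backs; the gripper's body (75 mm by 177 mm) begins 78 mm behind the grasp point.
Start: joints at [-1.295, 0.628, 0.038, 1.517, -0.027, 0.996, -0.02], TCP at [0.218, 0.612, 0.205] pointing down, gripper open.
Joint ranges: [-3.06, 3.06], [-0.37, 2.12], [-1.25, 1.32], [0.18, 2.47], [-1.1, 4.24], [0.23, 1.98], [-2.94, 2.94]. Speed limits (rad/s): [2.57, 2.57, 3.14, 3.14, 3.14, 3.14, 3.14].

### API

Orientations are given as a unit quaternion [w, x, y, z].
In Python, from station import r gives the robot as it stands. The module is installed in compiled form; this text tells all that it offers.
- The arm moves only by the tool drive_tool, never from a script. Its argument "steps" is a list of rows, each a list of 7 numbers: the turn, a rotation vector about the tool's x, y, z in units of 0.1 rad (1.0 is 0.1 rad), then the shift along the tool's x, y, z in units of 20 mm (1.0 is 20 mm), then the opening, from 0 (shut) to 1 (fully open). A call has 1 to 10 rows; each row shifts and turns the commanded pose from where the row before left it, along the tool's axes as they then stand; what a row does not reach is not made up. A row lasts 1/10 s, in which the tool goes at most 50 mm and 8.59 degrees, less where a joint would pass 70% of its speed; a pose out of reach is approached as far as the arm can. A call with a number of a shift or a turn outside -1 to 1 is refused whole. A call with a gripper value outside its range is refused whole. The fingers move at their own pace and stop on an object; "squeeze" is the grip in N (left out, the last holds). Time passes only in rows, so rows that do not move let the fingers close. It gives the time, the measured TCP pose, the force, the opening and the grip force at its end, in the units of the state.
- r.state(): the state, without advancing time (a new reading comes with each control period).
- r.read_camera(name): name is "side" or "top" or "wrist"; returns the picture (400x640x3 uint8, red, green, blue); there is no depth.
- r.camera_params(name): a dict with "fovy" (degrees; the focal length in pixels is half the picture's height over the tangent of half this angle, whatever the lens; pixels are square), "cx", "cy" (the principal point, pixels), "k1" (the pictures are not rectified: a ray, as slopes to the right and down, at radius r is drawn at 1 + k1 r^2 times it, then the intrinsics apply), "pose" (4x4, takes a point from camera to world coordinates); the wrist camera has in their place "hand_eye" (4x4, takes a point from camera to tool coordinates, whose origin is the TCP and whose axes are the flange's). Camera axes: x right, y up, looking along -z (the intrinsics and any distortion apply to the point x, -y, -z); pixel columns grow to the right and rows downward; lengths in m; the calibration is good to about 2 mm. A picture is of the moment at which its call begins: read the wrist's pose just before it. camera_params takes no time and is no camera call.
- r.close_job(): hands the job in; it is judged then, once.
Trained networks look in the newest picture that a camera, given by its name, has taken for a name from the list of things; names that differ only in an ending like _2 or _b are one class to them, and where a whole thing is asked for, a point or a joint stands for the part that bears it (a point fixed in the world has none). Each returns a list of dicts, best first, with "p" (0 to 1); they miss things now and then, are a little off and sometimes report something else, mostly with a low value. They report only what shows in the picture. A call takes as long as a camera call.
- r.trace(camera, label): "mask" (400x640 bool, what is visible of it) and "bbox" ([centre column, centre row, width, height] as shares, 0 to 1, of the picture: columns of its width, rows of its height, round what is visible of it).
- r.mark_of(camera, label): "xy" ([column, row] as shares, 0 to 1, of the picture: columns of its width, rows of its height: a listed point, or the origin of a listed thing).
The state is a dict: "t": time; "q": joint angles; "qd": joint speeds; "joint_efforts": joint torques, N m; "tool_pos": TCP position; "eef_rot": TCP orientation; "force": force on the tool from outside, world axes, zero at the start; "torque": the same for the moment, N m; "finger_gap": opening from 0.0 (shut) to 1.0 (fully open); "grip_force": force on a finger pad.
Only numpy, scipy, OpenCV 4.12 (cv2) and the standard library are available. Lean on these libraries where they do the work, as an engineer would, in place of code of your own. Each camera call takes 0.05 s, during which the arm holds its last target. There are 200 camera calls.

### The job

Take the brass key out of the key block, push it fully home in the lock on the drinks chest, easing it past the sticky pins without forcing it, and then turn it a quarter clockwise to draw the bolt. The lock springs back, so finish while still gripping the key, pushed in and turned, so that I can lift the lid. Leave the other two keys where they are and do not knock the things round about.

Things in the scene. Friction and masses are not known exactly. Their poses are not given: they have to be found in the camera images.
- key_brass: the brass key that fits the chest, all brass, about 40 g, 67 mm long, standing point down in one of the block's three slots (which one varies). Origin at the blade's point, z up the key to the bow, x across the blade's width, y through its thickness. Blade z 0 to 30 mm, 10 mm wide, 4.5 mm thick, its last 5 mm tapering to a point. The same both ways round (half a turn about z)
- key_bow (a point): centre of the brass key's bow (its grip), 51 mm above the blade's point; same axes as the key. Bow z 35 to 67 mm from the point, 28 mm wide (x), 8 mm thick (y) between flat faces; below it the shoulder, z 30 to 35 mm, 22 x 8 mm, which stops the key
- key_black: key with a black bow for another lock, same shape and axes but its blade is 13.5 mm wide and does not enter this lock; stays in its slot
- key_blue: key with a blue bow for another lock, same as the black one; stays in its slot
- keyblock: dark wooden key block, fixed, 190 (x) x 60 (y) x 45 mm high, origin under its centre; three slots 15 (x) x 6.5 (y) mm, 36 mm deep, at x = -55, 0 and +55 mm on its centre line. A key rests with its shoulder on the block's top and its blade's width along the block's x; its point is then 15 mm above the counter, its bow 50 to 82 mm
- chest: oak drinks chest, fixed, shut, 220 (x, depth) x 300 (y) x 170 mm high, origin under its centre, front towards -x. On the lid, centred 70 mm in front of the chest's centre, a flat brass lock case 56 x 76 mm, 14 mm high; a brass keeper staple 42 mm wide at the lid's front edge rises 17 mm above the lid
- keyway (a point): centre of the keyway's mouth in the face of the round steel plug, 186 mm above the counter, 2 mm above the lock case; z up, x along the keyway's length; turns with the plug. Keyway 12 (x) x 6 (y) mm, 36 mm deep, mouth flared to 16 x 10 mm; at rest its x is the chest's x. The key goes in point down, either way round, until its shoulder meets the face (point 30 mm down)
- pins (a point): point on the keyway's axis 16 mm below its mouth, between two sticky pins (5 N friction, weak spring) that stick out 3 mm into the keyway from its narrow ends, the -x one 12 mm, the +x one 20 mm below the mouth. Pushed straight, the key's point can catch on them and takes 12 to 25 N; about 10 N and small moves of 2 mm to and fro along the keyway's x work it past
- lock (a joint): angle of the plug, rad: 0 at rest, grows clockwise seen from above, stop at 1.5. Always starts at 0. A light spring turns it back: 0.02 N m at rest, 0.08 N m at a quarter turn. The key has some play in the keyway, so the plug lags the key by about 0.2 rad: turn the key a full quarter (1.57 rad). It draws the steel bolt out of the keeper
- tea_tin: small brass tin, 52 mm across, 60 mm high, standing on the back half of the chest's lid; origin under its centre; leave it
- cup: white cup, 68 mm across, 75 mm high; origin under its centre; leave it
- water_bottle: green glass bottle, 66 mm across, 210 mm high; origin under its centre; leave it
- soda_can: drinks can with a yellow band, 62 mm across, 115 mm high; origin under its centre; leave it
- nut_bowl: blue bowl, 110 mm across, 50 mm high; origin under its centre; leave it
- server_spoon: long serving spoon lying on the counter; leave it

How it is judged:
On the way, in this order (a step that is already met when the one before it is completed fails the run):
1. the brass key is drawn clear of the key block and carried by the gripper (z of key_brass in the frame of keyblock above 0.05 m and contact force between the fingers and key_brass above 1 N), for 0.2 s.
2. the key is fully home in the lock before it is turned (plug within 0.3 rad of rest) (z of key_brass in the frame of keyway below -0.027 m and horizontal distance between key_brass and keyway below 0.004 m and angle between the z axis of key_brass and the z axis of keyway, either way round below 0.12 rad and value of joint lock below 0.3 rad), for 0.2 s.
At the end, for the whole second after the job is handed in: The key is fully home (point at least 27 of its 30 mm below the plug's face, within 4 mm of the axis and 0.12 rad of square), the plug is turned at least 1.15 rad (66 degrees; it lags the key by the play) clockwise and at rest, and the gripper still holds the key (z of key_brass in the frame of keyway below -0.027 m and horizontal distance between key_brass and keyway below 0.004 m and angle between the z axis of key_brass and the z axis of keyway, either way round below 0.12 rad and value of joint lock above 1.15 rad and velocity of joint lock below 0.2 rad/s and contact force between the fingers and key_brass above 2 N); the arm keeps its last pose, push and grip.
It fails at once if another key or a thing round about is moved more than 30 mm (distance of any of key_black, key_blue, tea_tin, cup, water_bottle, soda_can, nut_bowl, server_spoon from where it was at the start of the episode above 0.03 m).
It fails at once if the brass key is forced against the chest or its lock with more than 100 N (all contacts added) (contact force between key_brass and chest above 100 N).
It also fails if it takes over 51 s, if anything falls off the work surface, if the arm or the gripper's body presses on something with over 40 N, if the wrist force passes 120 N, or if a joint passes its speed limit or range.

## Working session

There is one attempt and no reset: what is moved stays moved. The work goes in short steps, Python scripts to look and compute and a tool call to move; the robot and the scene stay as the last step left them, time stands still between calls to the robot, and variables do not carry over. Pictures are saved under pics/ and viewed, at most 10 in all, crops included, and the job is handed in when it is done.

Besides the shell and the picture viewer there is one more tool, called after ">>>" by a JSON object that holds its "name" and its "arguments", one argument or row to a line. drive_tool: Moves the arm, as the interface text tells. Its arguments: {"type":"object","properties":{"steps":{"type":"array"},"squeeze":{"type":"number"}},"required":["steps"]}

```bash
mkdir -p pics
cat > h.py <<'E'
import numpy as np, cv2
from station import r
from scipy.spatial.transform import Rotation as R
def T_tool(s):
    T=np.eye(4); q=s["eef_rot"]; T[:3,:3]=R.from_quat([q[1],q[2],q[3],q[0]]).as_matrix(); T[:3,3]=s["tool_pos"]; return T
def cam(name,s=None):
    p=r.camera_params(name)
    P=np.array(p["pose"]) if "pose" in p else T_tool(s or r.state())@np.array(p["hand_eye"])
    return p,P
def ray(name,uv,s=None):
    p,P=cam(name,s); f=200/np.tan(np.radians(p["fovy"])/2)
    d=np.array([(uv[0]-p["cx"])/f,(uv[1]-p["cy"])/f]); x=d.copy()
    for _ in range(20): x=d/(1+p["k1"]*(x@x))
    v=P[:3,:3]@np.array([x[0],-x[1],-1]); return P[:3,3],v
def at_z(name,uv,z,s=None):
    o,v=ray(name,uv,s); return o+v*(z-o[2])/v[2]
def proj(name,X,s=None):
    p,P=cam(name,s); f=200/np.tan(np.radians(p["fovy"])/2)
    c=P[:3,:3].T@(np.array(X)-P[:3,3]); x=np.array([c[0],-c[1]])/-c[2]; x=x*(1+p["k1"]*(x@x)); return x*f+[p["cx"],p["cy"]]
def tri(obs):
    A=np.zeros((3,3));b=np.zeros(3)
    for o,v in obs:
        v=v/np.linalg.norm(v);M=np.eye(3)-np.outer(v,v);A+=M;b+=M@o
    return np.linalg.solve(A,b)
E
python3 - <<'E'
from h import *
s=r.state(); print(s["t"],s["tool_pos"],s["eef_rot"],s["finger_gap"],r.pinch_z)
for c in("top","side"):
    im=r.read_camera(c); cv2.imwrite(f"pics/{c}0.png",im[:,:,::-1])
    print(c,cam(c)[1].round(3).tolist(), {k:r.camera_params(c)[k] for k in("fovy","cx","cy","k1")})
    for l in("key_brass","key_bow","keyblock","keyway","chest","key_black","key_blue"):
        m=r.mark_of(c,l); print(c,l,[(round(d["p"],2),np.round(np.array(d["xy"])*[640,400],1).tolist()) for d in m[:2]])
print(r.camera_params("wrist"))
E
```

```text
0.0 [0.21764356 0.61178342 0.2045891 ] [-1.38485326e-04  1.70088931e-01  9.85428282e-01 -9.15222067e-04] 0.9963354679509953 0.0188
top [[0.023, 0.994, -0.103, 0.479], [-1.0, 0.024, 0.003, 0.016], [0.005, 0.102, 0.995, 1.232], [0.0, 0.0, 0.0, 1.0]] {'fovy': 57.277567389045515, 'cx': 322.52241072234426, 'cy': 203.68891771548994, 'k1': -0.08112510833583177}
top key_brass [(0.64, [185.1, 251.4]), (0.54, [425.7, 242.2])]
top key_bow [(0.44, [430.6, 244.4])]
top keyblock [(0.95, [423.5, 240.8]), (0.18, [422.1, 225.1])]
top keyway [(0.62, [302.5, 211.7])]
top chest []
top key_black [(0.6, [427.4, 258.8])]
top key_blue [(0.63, [421.5, 226.8])]
side [[0.992, 0.091, -0.088, 0.445], [-0.126, 0.655, -0.745, -1.068], [-0.01, 0.75, 0.661, 1.054], [0.0, 0.0, 0.0, 1.0]] {'fovy': 46.75052126602423, 'cx': 316.66060276929153, 'cy': 202.29089568941308, 'k1': 0.01755402346293936}
side key_brass [(0.7, [298.8, 314.5]), (0.61, [298.2, 312.0])]
side key_bow [(0.58, [300.0, 296.4])]
side keyblock [(0.86, [297.0, 313.6])]
side keyway [(0.44, [313.9, 168.8])]
side chest [(0.49, [345.7, 159.0])]
side key_black [(0.41, [280.4, 318.9])]
side key_blue [(0.5, [312.4, 301.0])]
{'fovy': 69.24845315505667, 'cx': 315.5958358539125, 'cy': 208.49284263234654, 'k1': 0.0031264753314445165, 'hand_eye': array([[-7.00421584e-04,  9.62566498e-01,  2.71044731e-01,
         7.90547958e-02],
       [ 9.99999723e-01,  7.42169300e-04, -5.15262345e-05,
         1.60464225e-04],
       [-2.50758505e-04,  2.71044620e-01, -9.62566751e-01,
        -1.79300527e-01],
       [ 0.00000000e+00,  0.00000000e+00,  0.00000000e+00,
         1.00000000e+00]])}
```

View pics/top0.png

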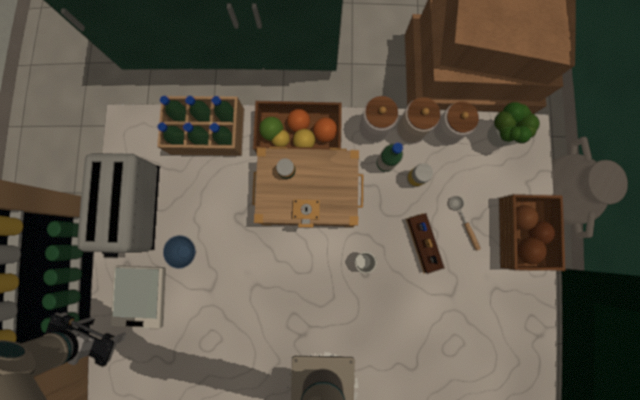

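View pics/side0.png

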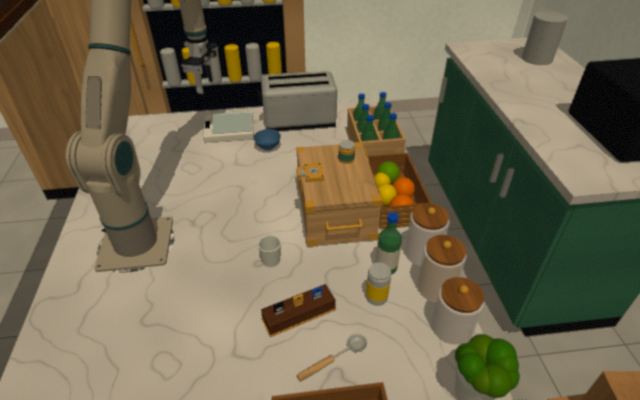

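Run:
```python
from h import *
t=at_z
print("bow",t("top",(430.6,244.4),.066), t("side",(300,296.4),.066), tri([ray("top",(430.6,244.4)),ray("side",(300,296.4))]))
print("block",t("top",(423.5,240.8),0),t("side",(297,313.6),0))
print("black",t("top",(427.4,258.8),.015),"blue",t("top",(421.5,226.8),.015))
print("black",t("side",(280.4,318.9),.015),"blue",t("side",(312.4,301),.015))
print("kw",t("top",(302.5,211.7),.186),t("side",(313.9,168.8),.186))
```

```text
bow [ 0.4763329  -0.33583973  0.066     ] [ 0.4864805  -0.31888194  0.066     ] [ 0.48107648 -0.33111804  0.08235673]
block [ 0.48787176 -0.33143166  0.        ] [ 0.47555029 -0.32464809  0.        ]
black [ 0.42835663 -0.34038461  0.015     ] blue [ 0.5342975  -0.32048865  0.015     ]
black [ 0.43006779 -0.34590852  0.015     ] blue [ 0.52071101 -0.30012678  0.015     ]
kw [0.56205319 0.06959606 0.186     ] [0.57217679 0.06693114 0.186     ]
```

The top view shows the block at about (425,242), with black, brass and blue keys in it from bottom to top, so brass is in the middle. The chest lock is at (303,210). The side view agrees: brass bow at (299,298), lock at (314,170). The two views put the block near (0.48, -0.33) and the keyway near (0.567, 0.068). I'm moving towards the block now for a closer look.

>>> {"name": "drive_tool", "arguments": {
  "steps": [
    [0, 0, 0, -0.76, -0.98, 0, 0.6],
    [0, 0, 0, -0.76, -0.98, 0, 0.6],
    [0, 0, 0, -0.76, -0.98, 0, 0.6],
    [0, 0, 0, -0.76, -0.98, 0, 0.6],
    [0, 0, 0, -0.76, -0.98, 0, 0.6],
    [0, 0, 0, -0.76, -0.98, 0, 0.6],
    [0, 0, 0, -0.76, -0.98, 0, 0.6],
    [0, 0, 0, -0.76, -0.98, 0, 0.6],
    [0, 0, 0, -0.76, -0.98, 0, 0.6],
    [0, 0, 0, -0.76, -0.98, 0, 0.6]
  ]
}}

```text
t: 1.8
tool_pos: [0.2957, 0.376, 0.2057]
eef_rot: [0.0, 0.17, 0.985, 0.0]
force: [-0.3, -0.6, -0.4]
finger_gap: 0.599
grip_force: 0.0
```

>>> {"name": "drive_tool", "arguments": {
  "steps": [
    [0, 0, 0, -0.76, -0.98, 0, 0.6],
    [0, 0, 0, -0.76, -0.98, 0, 0.6],
    [0, 0, 0, -0.76, -0.98, 0, 0.6],
    [0, 0, 0, -0.76, -0.98, 0, 0.6],
    [0, 0, 0, -0.76, -0.98, 0, 0.6],
    [0, 0, 0, -0.76, -0.98, 0, 0.6],
    [0, 0, 0, -0.76, -0.98, 0, 0.6],
    [0, 0, 0, -0.76, -0.98, 0, 0.6],
    [0, 0, 0, -0.76, -0.98, 0, 0.6],
    [0, 0, 0, -0.76, -0.98, 0, 0.6]
  ]
}}

```text
t: 2.8
tool_pos: [0.3733, 0.1403, 0.2057]
eef_rot: [0.0, 0.17, 0.985, 0.0]
force: [-0.1, 0.1, 1.0]
finger_gap: 0.6
grip_force: 0.0
```

>>> {"name": "drive_tool", "arguments": {
  "steps": [
    [0, 0, 0, -0.76, -0.98, 0, 0.6],
    [0, 0, 0, -0.76, -0.98, 0, 0.6],
    [0, 0, 0, -0.76, -0.98, 0, 0.6],
    [0, 0, 0, -0.76, -0.98, 0, 0.6],
    [0, 0, 0, -0.76, -0.98, 0, 0.6],
    [0, 0, 0, -0.76, -0.98, 0, 0.6]
  ]
}}

```text
t: 3.4
tool_pos: [0.4198, -0.0011, 0.2057]
eef_rot: [0.0, 0.17, 0.985, 0.0]
force: [-0.2, 0.2, 0.9]
finger_gap: 0.599
grip_force: 0.0
```

>>> {"name": "drive_tool", "arguments": {
  "steps": [
    [0, 0, -1, 0, 0, 0, 0.6],
    [0, 0, -1, 0, 0, 0, 0.6],
    [0, 0, -1, 0, 0, 0, 0.6],
    [0, 0, -1, 0, 0, 0, 0.6],
    [0, 0, -1, 0, 0, 0, 0.6],
    [0, 0, -1, 0, 0, 0, 0.6],
    [0, 0, -1, 0, 0, 0, 0.6],
    [0, 0, -1, 0, 0, 0, 0.6]
  ]
}}

```text
t: 4.2
tool_pos: [0.4196, -0.0002, 0.2057]
eef_rot: [0.0, -0.229, 0.973, -0.0]
force: [-0.0, 1.2, -0.0]
finger_gap: 0.6
grip_force: 0.0
```

>>> {"name": "drive_tool", "arguments": {
  "steps": [
    [0, 0, 0, 0.27, -0.95, 0, 0.6],
    [0, 0, 0, 0.27, -0.95, 0, 0.6],
    [0, 0, 0, 0.27, -0.95, 0, 0.6],
    [0, 0, 0, 0.27, -0.95, 0, 0.6],
    [0, 0, 0, 0.27, -0.95, 0, 0.6],
    [0, 0, 0, 0.27, -0.95, 0, 0.6],
    [0, 0, 0, 0.27, -0.95, 0, 0.6],
    [0, 0, 0, 0.27, -0.95, 0, 0.6],
    [0, 0, 0, 0.27, -0.95, 0, 0.6],
    [0, 0, 0, 0.27, -0.95, 0, 0.6]
  ]
}}

```text
t: 5.2
tool_pos: [0.4552, -0.1953, 0.2056]
eef_rot: [0.0, -0.227, 0.974, -0.0]
force: [0.3, 0.3, -0.0]
finger_gap: 0.601
grip_force: 0.0
```

>>> {"name": "drive_tool", "arguments": {
  "steps": [
    [0, 0, 0, 0.27, -0.95, 0, 0.6],
    [0, 0, 0, 0.27, -0.95, 0, 0.6],
    [0, 0, 0, 0.27, -0.95, 0, 0.6],
    [0, 0, 0, 0.27, -0.95, 0, 0.6],
    [0, 0, 0, 0.27, -0.95, 0, 0.6],
    [0, 0, 0, 0.27, -0.95, 0, 0.6],
    [0, 0, 0, 0.27, -0.95, 0, 0.6],
    [0, 0, 0, 0, 0, 0, 0.6]
  ]
}}

```text
t: 6.0
tool_pos: [0.4796, -0.3335, 0.2054]
eef_rot: [-0.0, -0.225, 0.974, -0.001]
force: [0.4, -1.0, 0.4]
finger_gap: 0.599
grip_force: 0.0
```

Run:
```python
from h import *
s=r.state(); print(s["t"],s["tool_pos"],s["q"])
im=r.read_camera("wrist"); cv2.imwrite("pics/w1.png",im[:,:,::-1])
for l,z in(("key_brass",.015),("key_bow",.066),("keyblock",0),("key_black",.015),("key_blue",.015)):
    for d in r.mark_of("wrist",l)[:2]:
        uv=np.array(d["xy"])*[640,400]; print(l,round(d["p"],2),uv.round(1),at_z("wrist",uv,z,s).round(4))
    if l=="key_bow":continue
    for d in r.trace("wrist",l)[:1]:
        c,sz,a=cv2.minAreaRect(np.argwhere(d["mask"])[:,::-1].astype(np.float32)); 
        z=.045 if l=="keyblock" else .082
        bx=[at_z("wrist",u,z,s)[:2] for u in cv2.boxPoints((c,sz,a))]
        e=np.array(bx)-np.roll(bx,1,0)
        print("  mask",round(d["p"],2),at_z("wrist",c,z,s).round(4),[(round(np.linalg.norm(k),3),round(np.degrees(np.arctan2(k[1],k[0])),1)) for k in e[:2]])
```

```text
6.0 [ 0.47962557 -0.3335453   0.20540502] [ 0.55220777  0.53136149  0.00984889  1.70898849 -0.0043594   0.89984761
  2.58881698]
key_brass 0.7 [317.2 189. ] [ 0.4777 -0.3324  0.015 ]
  mask 0.75 [ 0.4769 -0.3303  0.082 ] [(np.float64(0.029), np.float64(-154.0)), (np.float64(0.007), np.float64(116.0))]
key_bow 0.76 [318.2 204.3] [ 0.4836 -0.3284  0.066 ]
keyblock 0.84 [320.9 189.2] [ 0.4786 -0.3264  0.    ]
keyblock 0.48 [314.6 189.6] [ 0.4828 -0.3338  0.    ]
  mask 0.85 [ 0.4738 -0.3312  0.045 ] [(np.float64(0.069), np.float64(-72.4)), (np.float64(0.191), np.float64(-162.7))]
key_black 0.48 [325.1 150.8] [ 0.4294 -0.345   0.015 ]
key_black 0.43 [311.8 229.9] [ 0.5316 -0.3142  0.015 ]
key_blue 0.52 [312.9 231. ] [ 0.5324 -0.3121  0.015 ]
  mask 0.58 [ 0.5266 -0.314   0.082 ] [(np.float64(0.035), np.float64(-154.3)), (np.float64(0.009), np.float64(116.1))]
```

View pics/w1.png

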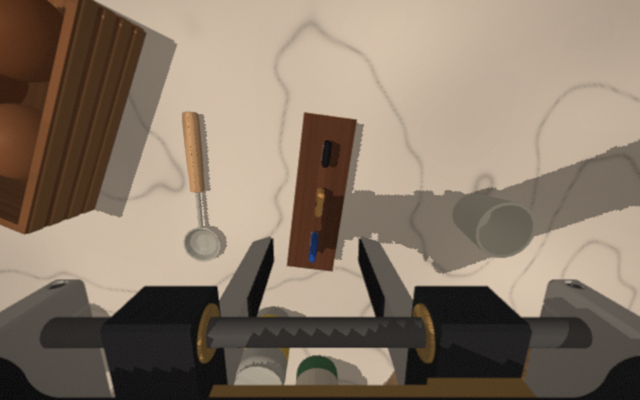

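The wrist picture shows the brass bow at (319,202), between black at (326,153) and blue at (314,245), with nothing near the fingers. The block's long axis is yawed about 17°. I'll line up with it and go down for a closer look.

>>> {"name": "drive_tool", "arguments": {
  "steps": [
    [0, 0, 0.76, 0, 0, 0.95, 0.6],
    [0, 0, 0.76, 0, 0, 0.95, 0.6],
    [0, 0, 0, 0, 0, 0.95, 0.6],
    [0, 0, 0, 0, 0, 0.95, 0.6],
    [0, 0, 0, 0, 0, 0.95, 0.6],
    [0, 0, 0, 0, 0, 0, 0.6],
    [0, 0, 0, 0, 0, 0, 0.6]
  ]
}}

```text
t: 7.2
tool_pos: [0.4799, -0.3304, 0.1106]
eef_rot: [-0.0, -0.153, 0.988, 0.0]
force: [-0.9, -0.4, 0.1]
finger_gap: 0.601
grip_force: 0.0
```

```bash
cat > look.py <<'E'
from h import *
import sys
def look(n):
    s=r.state(); T=T_tool(s); print(s["t"],s["tool_pos"].round(4),"tool y bearing",np.degrees(np.arctan2(T[1,1],T[0,1])).round(2))
    im=r.read_camera("wrist"); cv2.imwrite(f"pics/{n}.png",im[:,:,::-1])
    def tl(X): return (np.linalg.inv(T)@np.r_[X,1])[:3].round(4)
    for l,z in(("key_brass",.015),("key_bow",.066),("keyblock",0),("key_black",.015),("key_blue",.015)):
        for d in r.mark_of("wrist",l)[:2]:
            uv=np.array(d["xy"])*[640,400]; X=at_z("wrist",uv,z,s); print(l,round(d["p"],2),uv.round(1),X.round(4),"tool",tl(X))
    for d in r.trace("wrist","key_brass")[:1]:
        m=d["mask"]; ys,xs=np.nonzero(m); print("mask",round(d["p"],2),xs.min(),xs.max(),ys.min(),ys.max(),m.sum())
    for d in r.trace("wrist","keyblock")[:1]:
        c,sz,a=cv2.minAreaRect(np.argwhere(d["mask"])[:,::-1].astype(np.float32)); print("blk",c,sz,a)
look(sys.argv[1])
E
python3 look.py w2
```

```text
7.2 [ 0.4799 -0.3304  0.1106] tool y bearing 107.55
key_brass 0.8 [312.  209.3] [ 0.4803 -0.3338  0.015 ] tool [ 0.0007 -0.0034  0.0956]
key_bow 0.9 [315.8 227.6] [ 0.4802 -0.3299  0.066 ] tool [-0.0004  0.0004  0.0446]
key_bow 0.35 [524.3 210.1] [ 0.4156 -0.1747  0.066 ] tool [0.0144 0.1678 0.0447]
keyblock 0.69 [316.6 209.3] [ 0.483  -0.3281  0.    ] tool [-0.0036  0.0012  0.1106]
key_black 0.58 [317.8 155.8] [ 0.4288 -0.3441  0.015 ] tool [0.0528 0.0023 0.0956]
key_blue 0.83 [315.7 261.4] [ 0.5329 -0.3134  0.015 ] tool [-0.0556  0.0003  0.0956]
mask 0.81 311 322 208 250 446
blk (315.0, 210.0) (208.0, 74.0) 90.0
```

View pics/w2.png

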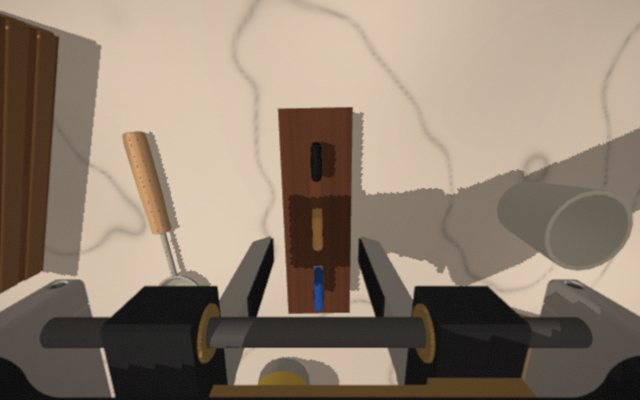

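The picture shows the tool squared on the block, with the brass bow at (317,228), centred between the fingers and well clear of them. Next I go down and grip.

>>> {"name": "drive_tool", "arguments": {
  "steps": [
    [0, 0, -0.1, 0, 0.03, 0.9, 0.6],
    [0, 0, 0, 0, 0, 0.9, 0.5],
    [0, 0, 0, 0, 0, 0.8, 0.4],
    [0, 0, 0, 0, 0, 0.33, 0.3],
    [0, 0, 0, 0, 0, 0, 0.2],
    [0, 0, 0, 0, 0, 0, 0],
    [0, 0, 0, 0, 0, 0, 0],
    [0, 0, 0, 0, 0, 0, 0],
    [0, 0, 0, 0, 0, 0, 0],
    [0, 0, 0, 0, 0, 0, 0]
  ],
  "squeeze": 45
}}

```text
t: 8.6
tool_pos: [0.4802, -0.3302, 0.0527]
eef_rot: [0.001, -0.157, 0.988, -0.0]
force: [-0.3, -0.3, 6.2]
finger_gap: 0.082
grip_force: 45.0
```

Gripped at 7.7 mm, which is the bow's thickness. Lifting.

>>> {"name": "drive_tool", "arguments": {
  "steps": [
    [0, 0, 0, 0, 0, -0.4, 0],
    [0, 0, 0, 0, 0, -0.7, 0],
    [0, 0, 0, 0, 0, -1, 0],
    [0, 0, 0, 0, 0, -1, 0],
    [0, 0, 0, 0, 0, -1, 0],
    [0, 0, 0, 0, 0, -1, 0],
    [0, 0, 0, 0, 0, -1, 0],
    [0, 0, 0, 0, 0, -1, 0],
    [0, 0, 0, 0, 0, -1, 0],
    [0, 0, 0, 0, 0, -1, 0]
  ]
}}

```text
t: 9.6
tool_pos: [0.4795, -0.3298, 0.2357]
eef_rot: [0.0, -0.157, 0.988, -0.0]
force: [-0.1, -1.0, -0.9]
finger_gap: 0.08
grip_force: 45.0
```

>>> {"name": "drive_tool", "arguments": {
  "steps": [
    [0, 0, 0, 0, 0, -0.95, 0],
    [0, 0, 0, 0, 0, -0.95, 0],
    [0, 0, 0, 0, 0, 0, 0]
  ]
}}

```text
t: 9.9
tool_pos: [0.4809, -0.3308, 0.2752]
eef_rot: [0.002, -0.157, 0.988, -0.002]
force: [-0.4, 0.4, -1.1]
finger_gap: 0.085
grip_force: 45.0
```

Run:
```python
from h import *
s=r.state(); T=T_tool(s); print(s["t"],s["tool_pos"].round(4),s["eef_rot"].round(4),np.array(s["force"]).round(2),s["grip_force"])
o=[]
for c in("side","top"):
    r.read_camera(c)
    for l in("key_brass","key_bow","keyway","chest"):
        for d in r.mark_of(c,l)[:2]:
            uv=np.array(d["xy"])*[640,400]; print(c,l,round(d["p"],2),uv.round(1), (at_z(c,uv,.186)).round(4) if l=="keyway" else (proj(c,(T@[0,0,.0371-(.051 if l=="key_bow" else 0),1])[:3])).round(1))
im=r.read_camera("wrist"); cv2.imwrite("pics/w3.png",im[:,:,::-1])
```

```text
9.9 [ 0.4809 -0.3308  0.2752] [ 0.0022 -0.1574  0.9875 -0.002 ] [-0.44  0.42 -1.1 ] 44.999810457229614
side key_brass 0.5 [297.3 255.5] [295.8 255.8]
side key_brass 0.5 [375.1 298.1] [295.8 255.8]
side key_bow 0.49 [292.6 237.9] [294.8 240.7]
side keyway 0.5 [314.4 169.6] [0.5731 0.0627 0.186 ]
top key_bow 0.5 [363.4 261.2] [454.2 243.2]
top keyway 0.51 [305.4 208.9] [0.5704 0.0615 0.186 ]
```

View pics/w3.png

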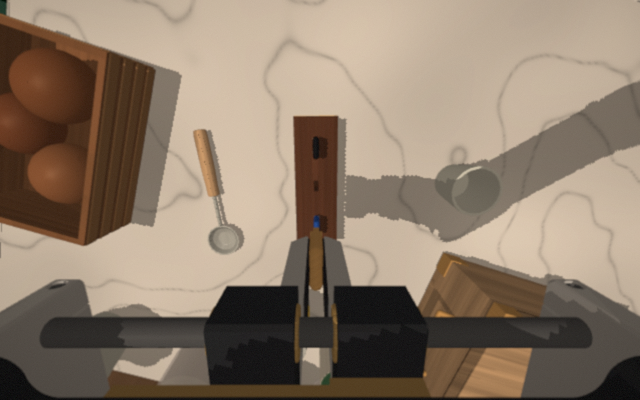

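The key is held straight, its slot is empty (317,187), and the black and blue keys are still in place. Next I rotate square to the chest and carry the key over the lock.

>>> {"name": "drive_tool", "arguments": {
  "steps": [
    [0, 0, 0.79, 0, 0, 0, 0],
    [0, 0, 0.79, 0, 0, 0, 0],
    [0, 0, 0.79, 0, 0, 0, 0],
    [0, 0, 0.79, 0, 0, 0, 0],
    [0, 0, 0, -0.22, 0.9, 0, 0],
    [0, 0, 0, -0.22, 0.99, 0, 0],
    [0, 0, 0, -0.22, 0.99, 0, 0],
    [0, 0, 0, -0.22, 0.99, 0, 0],
    [0, 0, 0, -0.22, 0.99, 0, 0],
    [0, 0, 0, -0.22, 0.99, 0, 0]
  ]
}}

```text
t: 11.45
tool_pos: [0.5062, -0.2121, 0.2718]
eef_rot: [-0.0, -0.0, 1.0, 0.0]
force: [0.4, 0.3, -0.8]
finger_gap: 0.08
grip_force: 45.0
```

>>> {"name": "drive_tool", "arguments": {
  "steps": [
    [0, 0, 0, -0.22, 0.99, 0, 0],
    [0, 0, 0, -0.22, 0.99, 0, 0],
    [0, 0, 0, -0.22, 0.99, 0, 0],
    [0, 0, 0, -0.22, 0.99, 0, 0],
    [0, 0, 0, -0.22, 0.99, 0, 0],
    [0, 0, 0, -0.22, 0.99, 0, 0],
    [0, 0, 0, -0.22, 0.99, 0, 0],
    [0, 0, 0, -0.22, 0.99, 0, 0],
    [0, 0, 0, -0.22, 0.99, 0, 0],
    [0, 0, 0, -0.22, 0.99, 0, 0]
  ]
}}

```text
t: 12.45
tool_pos: [0.5502, -0.0141, 0.2718]
eef_rot: [-0.0, -0.0, 1.0, -0.0]
force: [0.7, 0.4, -0.6]
finger_gap: 0.083
grip_force: 45.0
```

>>> {"name": "drive_tool", "arguments": {
  "steps": [
    [0, 0, 0, -0.22, 0.99, 0, 0],
    [0, 0, 0, -0.22, 0.99, 0, 0],
    [0, 0, 0, -0.22, 0.99, 0, 0],
    [0, 0, 0, -0.22, 0.99, 0, 0],
    [0, 0, 0, 0, 0, 0, 0],
    [0, 0, 0, 0, 0, 0, 0]
  ]
}}

```text
t: 13.05
tool_pos: [0.5674, 0.0637, 0.2716]
eef_rot: [-0.0, -0.0, 1.0, -0.0]
force: [-0.3, -0.2, 0.4]
finger_gap: 0.084
grip_force: 45.0
```

```bash
cat > lk.py <<'E'
from h import *
import sys
def look(n):
    s=r.state(); T=T_tool(s); print(s["t"],s["tool_pos"].round(4),"tool y bearing",np.degrees(np.arctan2(T[1,1],T[0,1])).round(2),"z",T[:3,2].round(4),"q7",s["q"][6],"F",np.array(s["force"]).round(1))
    im=r.read_camera("wrist"); cv2.imwrite(f"pics/{n}.png",im[:,:,::-1])
    Ti=np.linalg.inv(T)
    for c in ("wrist","top","side"):
        if c!="wrist": r.read_camera(c)
        for l in("keyway","key_brass","key_bow"):
            for d in r.mark_of(c,l)[:2]:
                uv=np.array(d["xy"])*[640,400]
                if l=="keyway": X=at_z(c,uv,.186,s); print(c,l,round(d["p"],2),uv.round(1),X.round(4),"tool",(Ti@np.r_[X,1])[:3].round(4))
                else: 
                    zt=(T@[0,0,.0377-(.051 if l=="key_bow" else 0),1])[2]; X=at_z(c,uv,zt,s); print(c,l,round(d["p"],2),uv.round(1),"tool",(Ti@np.r_[X,1])[:3].round(4))
look(sys.argv[1])
E
python3 lk.py w4
```

```text
13.05 [0.5674 0.0637 0.2716] tool y bearing 90.04 z [-5.e-04 -9.e-04 -1.e+00] q7 1.439305500038761 F [-0.3 -0.2  0.4]
wrist keyway 0.87 [314.5 219.3] [0.5738 0.0628 0.186 ] tool [-0.0064 -0.0009  0.0856]
wrist key_brass 0.94 [314.1 227.5] tool [ 0.0022 -0.001   0.0377]
wrist key_bow 0.55 [313.5 258. ] tool [ 0.0001 -0.0011 -0.0133]
top key_bow 0.33 [363.3 261.2] tool [ 0.1372 -0.1587 -0.0131]
side keyway 0.46 [314.9 169.3] [0.5749 0.0639 0.186 ] tool [-0.0075  0.0002  0.0856]
side key_brass 0.43 [312.8 157.5] tool [-0.0014 -0.0032  0.0377]
side key_bow 0.6 [312.  143.8] tool [ 0.0006 -0.0053 -0.0133]
side key_bow 0.59 [314.6 171. ] tool [ 0.0091 -0.1362 -0.0132]
```

View pics/w4.png

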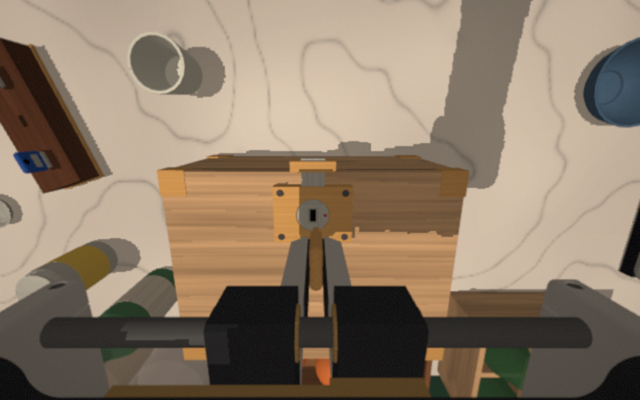

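The picture shows the plug at about (313,214) with its dark slot, just ahead of the key's blade. The chest front looks square (corners at rows 172 and 171). I'll measure the slot and the key's point more closely.

Run:
```python
from h import *
im=cv2.imread("pics/w4.png"); c=im[175:300,260:370]; cv2.imwrite("pics/c4.png",cv2.resize(c,None,fx=4.8,fy=4.8,interpolation=cv2.INTER_CUBIC))
g=im[203:228,302:325].max(2); print(g)
```

```text
[[104 100 101  98  99  97  99  99 101  98  98  99 100 100  99 100  99  99
   98  99 102 104 114]
 [103 102 102 101 103 104 102 104 104 104 103 103 104 102 102 100 101 102
  103 102 103 103 104]
 [108 104 106 105 105 105 106 105 106 106 104 105 105 104 102 104 104 106
  104 101 105 106 105]
 [107 105 103 104 105 105 104 106 106 104 106 105 105 106 104 101 102 103
  104 105 103 105 105]
 [108 103 104 104 107 106 102 106 105 103 104 103 102 102 102 100 102 105
  103 104 104 106 105]
 [105 103 104 104 103 102 100  95  93  92  94  93  92  91  96  98 102 104
  104 104 105 104 104]
 [106 104 103 103 103 100  93  79  64  57  58  56  57  62  87  96 102 103
  104 102 104 106 106]
 [107 105 104 103 105 101  96  77  42  22  20  18  19  44  86  97 101 104
  103 102 106 106 103]
 [107 104 105 103 103 102  95  75  41   7   6   4   0  42  85  98 103 104
  104 102 104 107 102]
 [107 105 103 101 104 100  94  74  39  12   6   4   6  40  86  97 101 103
  102 104 103 105 104]
 [106 105 103 104 103 102  93  76  39  13  13   4   5  40  84  98 101 104
  103 103 106 103 104]
 [107 106 104 103 103 102  93  76
[... 625 characters left out ...]
101 103 103 103 104]
 [107 105 104 103 105 102  97  88  72  62  60  63  61  69  90  97  99 102
  101 102 106 104 103]
 [106 104 104 103 104 103  99  98  95  94  94  95  94  94  97  95 100 102
  101 102 103 103 103]
 [107 104 104 105 104 101 102 100 100 101 103 100 101  99  99  99 101 102
  102 101 104 104 104]
 [108 104 102 105 106 105 103 104 104 104 103 102 102 102 101 100 102 101
  101 103 104 103 105]
 [107 105 104 103 104 106 104 106 105 106 104 103 103 103 101 100 101 101
  102 102 103 103 104]
 [110 107 104 104 105 106 105 106 106 104 103 103 104 102 101 101 102 103
  100 104 104 105 112]
 [113 107 104 103 102 104 103 105 104 104 104 102 103 102 101 101 101 101
  101 105 106 111 117]]
```

View pics/c4.png

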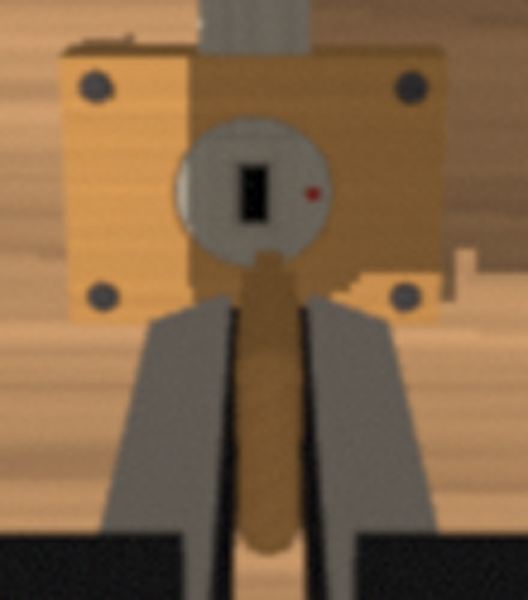

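Run:
```python
from h import *
s=r.state(); T=T_tool(s); Ti=np.linalg.inv(T)
X=at_z("wrist",(312.5,215),.186,s); print("kw",X,(Ti@np.r_[X,1])[:3])
for p in [(0,0,.0377),(.005,0,.0327),(-.005,0,.0327),(.005,0,.0077),(.014,0,-.0133),(0,0,-.0293)]:
    print(p,proj("wrist",(T@np.r_[p,1])[:3],s).round(1))
```

```text
kw [0.56979848 0.06147463 0.186     ] [-0.00216617 -0.00276672  0.08586992]
(0, 0, 0.0377) [315.3 230.1]
(0.005, 0, 0.0327) [315.3 226.3]
(-0.005, 0, 0.0327) [315.3 238.3]
(0.005, 0, 0.0077) [315.3 238.2]
(0.014, 0, -0.0133) [315.2 237.1]
(0, 0, -0.0293) [315.2 270.3]
```

>>> {"name": "drive_tool", "arguments": {
  "steps": [
    [0, 0, 0, -0.12, -0.14, 0.4, 0],
    [0, 0, 0, 0, 0, 0.7, 0],
    [0, 0, 0, 0, 0, 0.7, 0],
    [0, 0, 0, 0, 0, 0.2, 0],
    [0, 0, 0, 0, 0, 0, 0],
    [0, 0, 0, 0, 0, 0, 0]
  ]
}}

```text
t: 14.25
tool_pos: [0.5704, 0.0615, 0.2321]
eef_rot: [0.0, -0.0, 1.0, 0.0]
force: [-0.0, 0.6, 0.1]
finger_gap: 0.083
grip_force: 45.0
```

```bash
python3 lk.py w5
python3 - <<'E'
from h import *
im=cv2.imread("pics/w5.png"); c=im[175:300,260:370]; cv2.imwrite("pics/c5.png",cv2.resize(c,None,fx=4.8,fy=4.8,interpolation=cv2.INTER_CUBIC))
s=r.state();T=T_tool(s)
for p in [(0,0,.0377),(.005,0,.0327),(0,0,.0457)]: print(p,proj("wrist",(T@np.r_[p,1])[:3],s).round(1))
E
```

```text
14.25 [0.5704 0.0615 0.2321] tool y bearing 90.01 z [ 6.e-04  0.e+00 -1.e+00] q7 1.446656423936984 F [-0.   0.6  0.1]
wrist keyway 0.56 [316.1 227.6] [0.5713 0.0621 0.186 ] tool [-0.0009  0.0006  0.0461]
wrist key_brass 0.7 [167.6  68.6] tool [ 0.1174 -0.1009  0.0376]
wrist key_brass 0.58 [311.7 228. ] tool [ 0.0018 -0.0029  0.0377]
wrist key_bow 0.69 [314.3 260.1] tool [-0.0014 -0.0006 -0.0133]
side key_brass 0.55 [311.7 166.3] tool [0.0047 0.0079 0.0377]
side key_bow 0.47 [312.8 151.6] tool [-0.0003  0.0131 -0.0133]
(0, 0, 0.0377) [315.3 230.1]
(0.005, 0, 0.0327) [315.3 226.3]
(0, 0, 0.0457) [315.4 226.8]
```

View pics/c5.png

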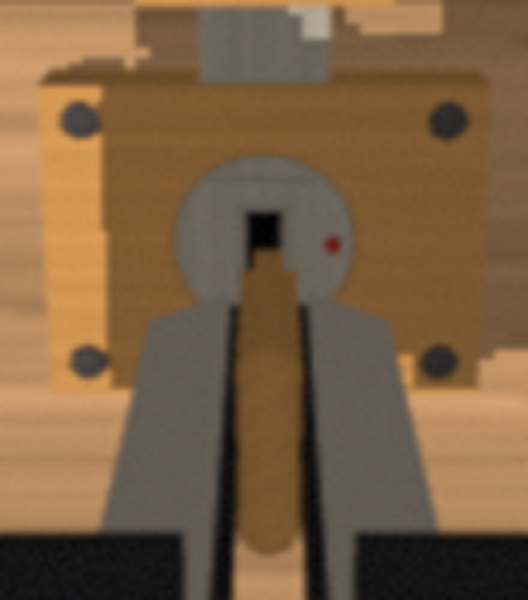

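The slot centre is at crop (264,243), almost directly under the blade (267). That leaves about 1 mm towards the base to correct. I'm entering the flare with small steps.

>>> {"name": "drive_tool", "arguments": {
  "steps": [
    [0, 0, 0, 0.05, -0.02, 0, 0],
    [0, 0, 0, 0, 0, 0.2, 0],
    [0, 0, 0, 0, 0, 0.2, 0],
    [0, 0, 0, 0, 0, 0.15, 0],
    [0, 0, 0, 0, 0, 0.1, 0],
    [0, 0, 0, 0, 0, 0, 0]
  ]
}}

```text
t: 15.45
tool_pos: [0.5688, 0.0611, 0.2184]
eef_rot: [-0.0, -0.0, 1.0, -0.0]
force: [0.3, -0.8, 0.3]
finger_gap: 0.08
grip_force: 45.0
```

>>> {"name": "drive_tool", "arguments": {
  "steps": [
    [0, 0, 0, 0, 0, 0.1, 0],
    [0, 0, 0, 0, 0, 0.05, 0],
    [0, 0, 0, 0, 0, 0.05, 0],
    [0, 0, 0, 0, 0, 0, 0]
  ]
}}

```text
t: 15.85
tool_pos: [0.569, 0.0611, 0.2148]
eef_rot: [-0.0, -0.0, 1.0, -0.0]
force: [0.9, 1.2, 0.6]
finger_gap: 0.087
grip_force: 45.0
```

The point is 9 mm in with no force, so the key is in the keyway. Next I ease it past the pins with a to-and-fro motion.

>>> {"name": "drive_tool", "arguments": {
  "steps": [
    [0, 0, 0, 0, 0, 0.1, 0],
    [0, 0, 0, 0.1, 0, 0.06, 0],
    [0, 0, 0, -0.1, 0, 0.06, 0],
    [0, 0, 0, -0.1, 0, 0.06, 0],
    [0, 0, 0, 0.1, 0, 0.06, 0],
    [0, 0, 0, 0, 0, 0, 0]
  ]
}}

```text
t: 16.45
tool_pos: [0.5701, 0.0611, 0.2084]
eef_rot: [0.001, -0.0, 1.0, 0.0]
force: [1.6, -0.5, 0.7]
finger_gap: 0.082
grip_force: 45.0
```

>>> {"name": "drive_tool", "arguments": {
  "steps": [
    [0, 0, 0, 0.1, 0, 0.06, 0],
    [0, 0, 0, -0.1, 0, 0.06, 0],
    [0, 0, 0, -0.1, 0, 0.06, 0],
    [0, 0, 0, 0.1, 0, 0.06, 0],
    [0, 0, 0, 0, 0, 0, 0]
  ]
}}

```text
t: 16.95
tool_pos: [0.5704, 0.0613, 0.2037]
eef_rot: [0.002, -0.0, 1.0, 0.0]
force: [4.4, 1.1, 0.3]
finger_gap: 0.081
grip_force: 45.0
```

>>> {"name": "drive_tool", "arguments": {
  "steps": [
    [0, 0, 0, 0.1, 0, 0.05, 0],
    [0, 0, 0, -0.1, 0, 0.05, 0],
    [0, 0, 0, -0.1, 0, 0.05, 0],
    [0, 0, 0, 0.1, 0, 0.05, 0],
    [0, 0, 0, 0, 0, 0, 0]
  ]
}}

```text
t: 17.45
tool_pos: [0.5696, 0.0612, 0.2004]
eef_rot: [0.001, -0.0, 1.0, 0.0]
force: [1.5, -0.3, 8.2]
finger_gap: 0.083
grip_force: 45.0
```

>>> {"name": "drive_tool", "arguments": {
  "steps": [
    [0, 0, 0, 0.1, 0, 0.04, 0],
    [0, 0, 0, -0.1, 0, 0.03, 0],
    [0, 0, 0, -0.1, 0, 0.03, 0],
    [0, 0, 0, 0.1, 0, 0.03, 0],
    [0, 0, 0, 0, 0, 0, 0]
  ]
}}

```text
t: 17.95
tool_pos: [0.5687, 0.0612, 0.1971]
eef_rot: [-0.0, -0.0, 1.0, 0.0]
force: [1.3, 0.7, 3.8]
finger_gap: 0.081
grip_force: 45.0
```

Both pins are passed. I'll go on to the shoulder.

>>> {"name": "drive_tool", "arguments": {
  "steps": [
    [0, 0, 0, 0.05, 0, 0.05, 0],
    [0, 0, 0, -0.05, 0, 0.05, 0],
    [0, 0, 0, 0, 0, 0.05, 0],
    [0, 0, 0, 0, 0, 0.05, 0],
    [0, 0, 0, 0, 0, 0, 0]
  ]
}}

```text
t: 18.45
tool_pos: [0.5688, 0.0612, 0.1934]
eef_rot: [-0.0, -0.0, 1.0, 0.0]
force: [-0.6, 0.4, 11.3]
finger_gap: 0.083
grip_force: 45.0
```

>>> {"name": "drive_tool", "arguments": {
  "steps": [
    [0, 0, 0, 0, 0, 0.03, 0],
    [0, 0, 0, 0, 0, 0, 0],
    [0, 0, 0, 0, 0, 0, 0]
  ]
}}

```text
t: 18.75
tool_pos: [0.5688, 0.0612, 0.1934]
eef_rot: [-0.0, -0.0, 1.0, 0.0]
force: [-0.3, 0.5, 14.3]
finger_gap: 0.081
grip_force: 45.0
```

```bash
python3 lk.py w6
python3 - <<'E'
from h import *
s=r.state();print(s["tool_pos"],s["force"],s["torque"],s["q"])
im=cv2.imread("pics/w6.png"); c=im[175:300,260:370]; cv2.imwrite("pics/c6.png",cv2.resize(c,None,fx=4.8,fy=4.8,interpolation=cv2.INTER_CUBIC))
E
```

```text
18.75 [0.5688 0.0612 0.1934] tool y bearing 90.01 z [-2.e-04  3.e-04 -1.e+00] q7 1.4495016686627562 F [-0.3  0.5 14.3]
wrist keyway 0.72 [315.2 247.1] [0.5703 0.0611 0.186 ] tool [-0.0015 -0.0001  0.0074]
wrist key_brass 0.98 [311.6 225.6] tool [ 0.0038 -0.0029  0.0377]
wrist key_bow 0.93 [312.3 259.4] tool [-0.0009 -0.0018 -0.0133]
top key_bow 0.5 [420.  227.8] tool [ 0.0462 -0.3243 -0.0134]
side keyway 0.49 [388.7 267.1] [ 0.7049 -0.3512  0.186 ] tool [-0.1361 -0.4124  0.0072]
side keyway 0.38 [312.9 169.1] [0.5689 0.0659 0.186 ] tool [-0.0001  0.0048  0.0074]
side key_brass 0.37 [314.  177.4] tool [-0.0027  0.0014  0.0377]
side key_bow 0.73 [297.4 314.3] tool [ 0.0986 -0.5335 -0.0134]
side key_bow 0.49 [333.9 358.9] tool [ 0.0364 -0.6482 -0.0135]
[0.56879712 0.06117324 0.19337126] [-1.67460516  1.22847965 14.33175062] [ 0.02726373  0.32712626 -0.01898265] [-0.1910971   0.52980799  0.05341437  1.75502455 -0.03604661  0.85784149
  1.44945305]
```

View pics/c6.png

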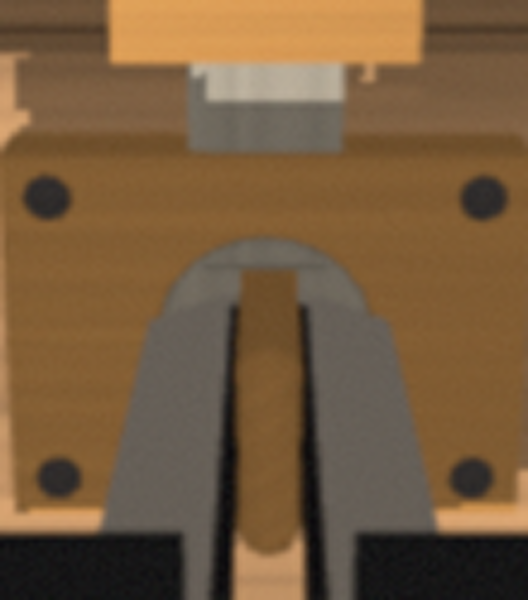

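The shoulder is seated on the plug face: force rises with no further travel, and TCP height is 0.1934 against 0.1937 expected. Turning clockwise.

>>> {"name": "drive_tool", "arguments": {
  "steps": [
    [0, 0, 0.7, 0, 0, 0, 0],
    [0, 0, 0.7, 0, 0, 0, 0],
    [0, 0, 0.7, 0, 0, 0, 0],
    [0, 0, 0.7, 0, 0, 0, 0],
    [0, 0, 0.7, 0, 0, 0, 0],
    [0, 0, 0.7, 0, 0, 0, 0]
  ]
}}

```text
t: 19.95
tool_pos: [0.5691, 0.0617, 0.1934]
eef_rot: [0.0, 0.21, 0.978, 0.001]
force: [-1.1, 0.6, 14.1]
finger_gap: 0.079
grip_force: 45.0
```

>>> {"name": "drive_tool", "arguments": {
  "steps": [
    [0, 0, 0.8, 0, 0, 0, 0],
    [0, 0, 0.8, 0, 0, 0, 0],
    [0, 0, 0.8, 0, 0, 0, 0],
    [0, 0, 0.8, 0, 0, 0, 0],
    [0, 0, 0.8, 0, 0, 0, 0],
    [0, 0, 0.8, 0, 0, 0, 0],
    [0, 0, 0, 0, 0, 0, 0]
  ]
}}

```text
t: 20.65
tool_pos: [0.5696, 0.0621, 0.1934]
eef_rot: [0.0, 0.436, 0.9, 0.001]
force: [0.4, 1.6, 12.5]
finger_gap: 0.079
grip_force: 45.0
```

>>> {"name": "drive_tool", "arguments": {
  "steps": [
    [0, 0, 0.8, 0, 0, 0, 0],
    [0, 0, 0.8, 0, 0, 0, 0],
    [0, 0, 0.8, 0, 0, 0, 0],
    [0, 0, 0.8, 0, 0, 0, 0],
    [0, 0, 0.8, 0, 0, 0, 0],
    [0, 0, 0.8, 0, 0, 0, 0],
    [0, 0, 0.8, 0, 0, 0, 0],
    [0, 0, 0.8, 0, 0, 0, 0],
    [0, 0, 0.5, 0, 0, 0, 0],
    [0, 0, 0, 0, 0, 0, 0]
  ]
}}

```text
t: 21.65
tool_pos: [0.5702, 0.062, 0.1934]
eef_rot: [0.0, 0.714, 0.7, 0.001]
force: [0.6, 1.0, 13.5]
finger_gap: 0.083
grip_force: 45.0
```

```bash
python3 lk.py w7
python3 - <<'E'
from h import *
s=r.state();print(s["tool_pos"],s["force"],s["torque"])
im=cv2.imread("pics/w7.png"); c=im[150:310,220:410]; cv2.imwrite("pics/c7.png",cv2.resize(c,None,fx=3.6,fy=3.6,interpolation=cv2.INTER_CUBIC))
E
```

```text
21.65 [0.5702 0.062  0.1934] tool y bearing -1.14 z [ 0.0024  0.0015 -1.    ] q7 0.1608977197678182 F [ 0.6  1.  13.5]
wrist keyway 0.6 [311.2 248.7] [0.5669 0.0595 0.186 ] tool [-0.0025 -0.0033  0.0074]
wrist key_brass 0.66 [312.  228.7] tool [ 0.0014 -0.003   0.0377]
wrist key_bow 0.76 [313.3 260.1] tool [-0.0012 -0.0016 -0.0133]
top keyway 0.19 [385.3 162. ] [ 0.7131 -0.1675  0.186 ] tool [-0.2266  0.1474  0.0074]
top key_brass 0.61 [415.5 177.4] tool [-0.3239  0.1116  0.0375]
top key_bow 0.57 [182.8 252.2] tool [ 0.3374 -0.1388 -0.0131]
top key_bow 0.35 [418.6 229.5] tool [-0.3222 -0.0459 -0.0139]
side keyway 0.38 [314.3 172.4] [0.5712 0.0487 0.186 ] tool [-0.0132  0.0013  0.0074]
side key_brass 0.41 [310.4 178.8] tool [-0.0052 -0.0106  0.0377]
side key_bow 0.45 [315.  165.4] tool [-0.0055  0.0045 -0.0133]
[0.5701795  0.06196271 0.19338016] [ 1.80338228  0.98454282 12.57537422] [ 0.40405522 -0.34093294  0.03493249]
```

View pics/c7.png

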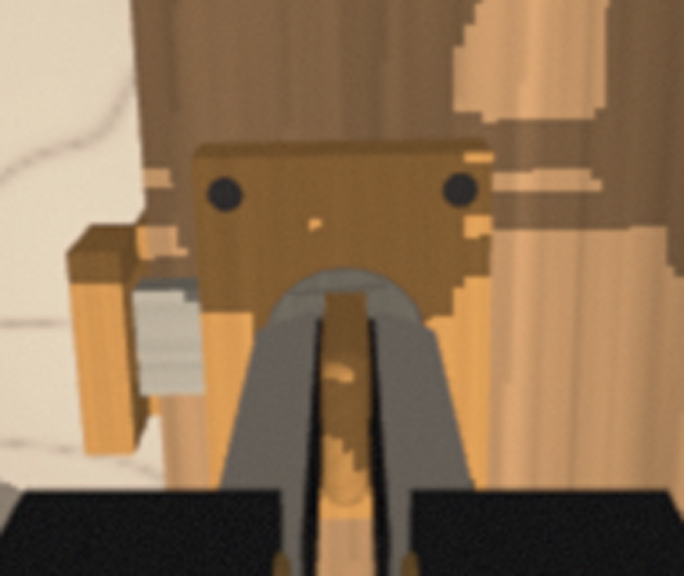

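The key has turned 91° and is still home, pushed with about 13 N. The bolt end has pulled back from the keeper (crop 135,335), and the plug's line lags only a few degrees. I'll add a small margin, settle, then hand in.

>>> {"name": "drive_tool", "arguments": {
  "steps": [
    [0, 0, 0.5, 0, 0, 0, 0],
    [0, 0, 0, 0, 0, 0, 0],
    [0, 0, 0, 0, 0, 0, 0],
    [0, 0, 0, 0, 0, 0, 0],
    [0, 0, 0, 0, 0, 0, 0]
  ]
}}

```text
t: 22.75
tool_pos: [0.5701, 0.0619, 0.1934]
eef_rot: [0.0, 0.731, 0.682, 0.001]
force: [1.6, 1.6, 12.5]
finger_gap: 0.079
grip_force: 45.0
```

```bash
python3 -c "
from station import r
s=r.state();print(s['t'],s['tool_pos'],s['force'],s['grip_force'],s['torque']);print(r.close_job())"
```

```text
22.75 [0.5701215  0.061931   0.19337948] [ 1.62286253  1.59403251 12.4553353 ] 45.00511586666107 [ 0.35737109 -0.26423614  0.05217728]
the job is handed in; nothing more can be done
None
```

I handed the job in at 22.8 s, with no verdict returned: the brass key is fully home in the lock, turned about 94° clockwise and still gripped at 45 N with about 12 N of push, and the last picture showed the bolt drawn back.

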